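# Unlatch the bench hitch and hold the tongue up off its ball

## Robot

A 7-joint arm with a two-finger parallel gripper is mounted at the origin on the work surface. World frame = base frame: x ahead of the robot, y to its left, z up, the work surface at z = 0. Lengths are in m, angles in degrees, forces in N, time in s.
With the tool pointing down it reaches from about 0.425 to 0.875 m from the base axis. Payload 4.7 kg.
Tool frame: the origin (TCP) lies midway between the tips of the shut fingers; the grasp point (between the pads) lies 19 mm behind it (env.grip_point_offset is the distance from the TCP to the grasp point, in m); z points along the fingers, y is the line along which they close (so a half turn about z gives the same grasp; the last joint's range is limited). The gripper opens to 87 mm and grips with 3 to 60 N. Pads are 19 mm wide; open, the fingers measure 117 mm over their backs; the gripper's body (75 mm by 190 mm) begins 51 mm behind the grasp point.
Start: joints at [-72.13, 18.392, -4.016, 83.108, 1.295, 78.541, -3.26], TCP at [0.191, 0.621, 0.223] pointing down, gripper open.
Joint ranges: [-163.93, 163.93], [-17.29, 119.83], [-79.2, 71.16], [3.27, 140.29], [-89.18, 269.18], [5.43, 117.66], [-154.24, 154.24]. Speed limits (degrees/s): [147.25, 147.25, 180, 180, 180, 180, 180].

## Interface

Orientations are given as [roll, pitch, yaw] about the fixed x, y, z axes, in that order (R = Rz(yaw) Ry(pitch) Rx(roll)).
In Python, from cell import env gives the robot as it stands.
- The arm moves only by the shell command python3 -m jog 'ROWS' [FORCE]. ROWS is JSON, a list of rows, each a list of 7 numbers: the shift along the tool's x, y, z in m, then the turn, a rotation vector about the tool's x, y, z in rad, then the finger opening in m, from 0 to 0.087. A call has 1 to 12 rows; each row shifts and turns the commanded pose from where the row before left it, along the tool's axes as they then stand; what a row does not reach is not made up. A row lasts 1/12 s, in which the tool goes at most 41.7 mm and 7.16 degrees, less where a joint would pass 70% of its speed; a pose out of reach is approached as far as the arm can. A call is refused whole if a number of a shift passes 0.0417 or a number of a turn 0.125, either way. A call with a gripper value outside its range is refused whole. The fingers move at their own pace and stop on an object; FORCE is the grip in N (left out, the last holds). Time passes only in rows, so rows that do not move let the fingers close. It gives the time, the measured TCP pose, the force, the opening and the grip force at its end, in the units of the state.
- env.get_obs(): the state, without advancing time (a new reading comes with each control period).
- env.read_camera(name): name is "scene" or "top" or "wrist"; returns the picture (384x512x3 uint8, blue, green, red); there is no depth.
- env.get_calibration(name): a dict with "fov_y" (degrees; the focal length in pixels is half the picture's height over the tangent of half this angle, whatever the lens; pixels are square), "cx", "cy" (the principal point, pixels), "pose" (4x4, takes a point from camera to world coordinates). Camera axes: x right, y up, looking along -z (the intrinsics and any distortion apply to the point x, -y, -z); pixel columns grow to the right and rows downward; lengths in m; the calibration is good to about 2 mm. A picture is of the moment at which its call begins: read the wrist's pose just before it. get_calibration takes no time and is no camera call; for the wrist camera it gives the pose at the moment of the call.
- env.sign_off(): hands the job in; it is judged then, once.
The state is a dict: "time_s": time; "qpos": joint angles; "joint_velocities": joint speeds; "effort": joint torques, N m; "tool_pos": TCP position; "tool_rot": TCP orientation; "force": force on the tool from outside, world axes, zero at the start; "wrist_torque": the same for the moment, N m; "grip_width": finger opening in m; "grasp_force": force on a finger pad.
Only numpy, scipy, OpenCV 4.12 (cv2) and the standard library are available. Lean on these libraries where they do the work, as an engineer would, in place of code of your own. Each camera call takes 0.05 s, during which the arm holds its last target. There are 200 camera calls.

## Task

First slide the yellow cover of the grey washer tray fully shut, so that no grit from the hitch falls among the washers. Then, with the tray still shut, pull the red latch tab on the blue coupler sideways against its spring, lift the tongue off the ball and raise it to at least 20 degrees. Finish while holding it still up there in the gripper, and leave the tools, block and washers lying around where they are.

Things in the scene. Friction and masses are not known exactly. Their poses are not given: they have to be found in the camera images.
- hitch: Hitch stand fixed to the bench (place and yaw vary): dark steel plate 370 x 100 x 12 mm, a 50 mm steel ball on a post, a 68 mm flange below. Origin on the bench straight below the ball centre, z up. The tongue's hinge pin lies along y at (-240, 0, 90) mm, seen from the robot left of the ball; +x runs from hinge to ball, +y (away from the robot) is the way the latch is pulled.
- ball (a point): Centre of the fixed steel ball, 75 mm above the bench.
- tongue: Blue tongue (tube 36 x 30 mm) with the coupler on its free end, a downward-open box 85 (x) x 70 (y) mm. Origin at the coupler's socket centre: at the ball centre when down, axes then as the hitch's; it swings about the hinge pin. Coupler top 39 mm above the origin, underside 10 mm below. With the latch it weighs 0.5 to 0.85 kg; 4 to 7 N at the tab lifts it.
- tongue_hinge (a joint): Hinge angle of the tongue, rad: 0 = down, coupler on the ball; grows as the coupler rises; swings freely and falls back if let go; stop at 0.75. With the latch not pulled it is locked and rises only about 0.02.
- latch (a joint): Slide of the spring latch on the coupler, m: 0 = latched; grows as the red tab is pulled to the hitch's +y (away from the robot); stop at 0.020. The spring pulls back with 4 N at 0, 10 N at 0.017. Its toe hooks 10 mm under the flange: free above 0.012, and to be kept so until the tongue is up 0.1 rad. It rides on the coupler, so its tab also serves to lift.
- latch_tab (a point): Grip point in the upright red tab, on its middle, 75 mm above the socket centre (150 mm above the bench when down), 16 mm below the tab's top. Tab 12 mm thick along the hitch's y, 28 mm wide along x, 46 mm tall, on a steel slide plate whose top is 30 mm below this point. It moves with the latch and tilts with the coupler; nothing near it stands higher.
- tray: Grey washer tray fixed to the bench, left or right of the hitch, yaw varies: 220 (x) x 100 (y) x 50 mm, thin rails along the long sides to 60 mm. Origin at its underside centre, z up. The open compartment is the half towards -x (nearer the robot), the other half a closed deck where the open cover is parked.
- cover (a joint): Slide of the cover, m: 0 = fully shut over the compartment; grows as it opens towards the tray's +x; range 0 to 0.095. About 1.2 N of friction, it stays where it is left.
- cover_tab (a point): Grip point on the middle of the cover's upright black tab, 80 mm above the bench. Tab 10 mm thick along the tray's x, 36 mm wide along y, from 54 to 94 mm above the bench, in the middle of the flat yellow cover (108 x 90 x 4 mm, top at 54 mm). With the cover shut it is at x = -55, y = 0 mm of the tray.
- mallet: Bystander, loose: black rubber mallet with wooden handle, 280 mm long, lying down. Origin at the centre of its underside. To be left alone.
- block: Bystander, loose: wooden bench block 130 x 80 x 55 mm with a small steel bar on top. Origin at the centre of its underside. To be left alone.
- clamp: Bystander, loose: copper-coloured C-clamp lying flat, about 160 x 120 mm. Origin at the centre of its underside. To be left alone.
- washer_big: Bystander, loose: loose steel washer, 52 mm across, 6 mm thick. Origin at the centre of its underside. To be left alone.
- washer_small: Bystander, loose: loose brass washer, 40 mm across, 6 mm thick. Origin at the centre of its underside. To be left alone.
Mind the look-alikes: they are no part of the job. Leave any orange look-alike of the tray alone.

How it is judged:
By the outcome, as a careful person would: the job done as asked, in the order asked, and still so for the second after the job is handed in, while the arm keeps its last pose, push and grip.
It also fails if it takes over 58 s, if anything falls off the work surface, if the arm or the gripper's body presses on something with over 40 N, if the wrist force passes 120 N, or if a joint passes its speed limit or range.

## Working session

There is one attempt and no reset: what is moved stays moved. The work goes in short steps, Python scripts to look and compute and a shell command to move; the robot and the scene stay as the last step left them, time stands still between calls to the robot, and variables do not carry over. Pictures are saved under pics/ and viewed, at most 10 in all, crops included, and the job is handed in when it is done.

```bash
mkdir -p pics; ls
python3 - <<'E'
from cell import env
import cv2,numpy as np
for n in("scene","top"):
    c=env.get_calibration(n); print(n,{k:(np.round(v,4).tolist() if k=="pose" else v) for k,v in c.items()})
    cv2.imwrite(f"pics/{n}0.png",env.read_camera(n))
a=cv2.imread("pics/scene0.png");b=cv2.imread("pics/top0.png")
o=env.get_obs();print(o["tool_pos"],o["tool_rot"],o["grip_width"],o["force"],o["time_s"], env.grip_point_offset)
E
```

```text
pics
scene {'fov_y': 44.14085778120465, 'cx': 258.85966673438816, 'cy': 193.4460367858349, 'pose': [[-0.0963, -0.6664, 0.7394, 1.7085], [0.9952, -0.0497, 0.0848, 0.113], [-0.0198, 0.744, 0.6679, 1.2065], [0.0, 0.0, 0.0, 1.0]]}
top {'fov_y': 53.968182699956834, 'cx': 255.22914871514737, 'cy': 185.72599240092072, 'pose': [[0.0012, 0.994, -0.1096, 0.3722], [-0.9999, 0.0025, 0.0124, -0.001], [0.0126, 0.1096, 0.9939, 1.2439], [0.0, 0.0, 0.0, 1.0]]}
[0.19059688 0.62089827 0.22160174] [-1.79902333e+02  4.05066782e-03  1.62938913e+02] 0.08703091218206785 [-0.15303588  0.74762511 -0.3059274 ] 0.1 0.0187
```

View pics/top0.png

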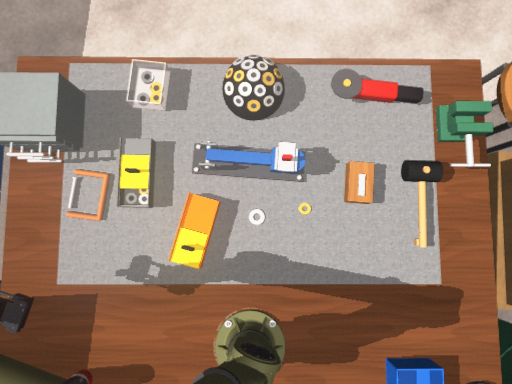

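View pics/scene0.png

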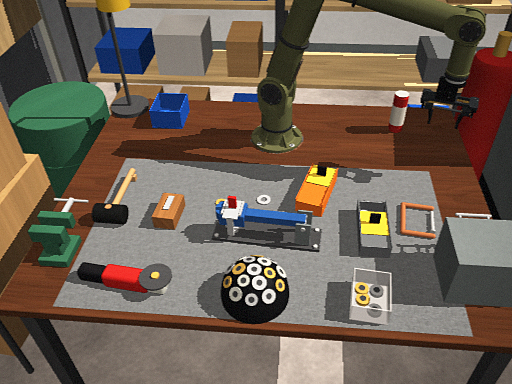

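Top view: the grey tray is at about (135,172), with its yellow cover open at (135,170) and its black tab at (133,170). The hitch runs from (200,157) to (300,162), with the red tab at (287,157). The orange tray at (195,230) is the look-alike.

```bash
cat > h.py <<'E'
import cv2,numpy as np
from cell import env
def ray(n,u,v,c=None):
    c=c or env.get_calibration(n); f=192/np.tan(np.radians(c["fov_y"]/2)); P=np.array(c["pose"])
    return P[:3,3],P[:3,:3]@np.array([(u-c["cx"])/f,-(v-c["cy"])/f,-1])
def plane(n,u,v,z,c=None):
    o,d=ray(n,u,v,c); return o+d*(z-o[2])/d[2]
def tri(r1,r2):
    (o1,d1),(o2,d2)=r1,r2
    s,*_=np.linalg.lstsq(np.c_[d1,-d2],o2-o1,rcond=None)
    p,q=o1+s[0]*d1,o2+s[1]*d2; return (p+q)/2,np.linalg.norm(p-q)
def blobs(img,lo,hi,box=None,amin=8):
    m=cv2.inRange(cv2.cvtColor(img,cv2.COLOR_BGR2HSV),lo,hi)
    if box: k=np.zeros_like(m);x0,y0,x1,y1=box;k[y0:y1,x0:x1]=1;m*=k
    return sorted([c for c in cv2.findContours(m,cv2.RETR_EXTERNAL,cv2.CHAIN_APPROX_NONE)[0] if cv2.contourArea(c)>=amin],key=cv2.contourArea,reverse=True)
def longaxis(n,c,z,cal=None):
    p=np.array([plane(n,*q[0],z,cal)[:2] for q in c],np.float32)
    return p,cv2.minAreaRect(p)
E
python3 - <<'E'
from h import *
T=cv2.imread("pics/top0.png");S=cv2.imread("pics/scene0.png")
R=((0,150,90),(6,255,255));Y=((24,150,100),(33,255,255));B=((100,120,60),(125,255,255));K=((0,0,0),(180,255,45))
cen=lambda c:np.array(cv2.minAreaRect(c)[0]).round(1)
tb={"top":(265,140,310,175),"scene":(215,190,245,215)}
yb={"top":(112,145,158,195),"scene":(355,200,392,245)}
bb={"top":(195,140,310,180),"scene":(215,190,320,235)}
for n,I in(("top",T),("scene",S)):
    for nm,col,bx in(("red",R,tb),("yel",Y,yb),("blue",B,bb),("blk",K,{"top":(118,155,152,187),"scene":(362,206,386,232)})):
        for c in blobs(I,*col,bx[n])[:3]: print(n,nm,cv2.contourArea(c),cv2.boundingRect(c),cen(c))
    for nm,col,bx,z in(("yel",Y,yb,.054),("blue",B,bb,.105)):
        c=np.vstack(blobs(I,*col,bx[n]));p,r=longaxis(n,c,z);print(n,nm,r)
for nm,r in(("tabL",(262,135,312,180)),("cov",(110,130,160,212))):
    x0,y0,x1,y1=r; cv2.imwrite(f"pics/{nm}t.png",cv2.resize(T[y0:y1,x0:x1],None,fx=6,fy=6,interpolation=0))
a=cv2.resize(T[130:212,110:312],(800,325),interpolation=0);b=cv2.resize(S[185:255,210:400],(800,275*800//800),interpolation=0)
cv2.imwrite("pics/crop.png",np.vstack([a,b]))
E
```

```text
top red 26.5 (282, 155, 10, 5) [286.5 157. ]
top yel 869.0 (120, 155, 29, 34) [134.  171.5]
top blue 750.0 (206, 148, 69, 23) [240. 159.]
top blue 89.0 (297, 151, 8, 21) [300.8 161.2]
top yel ((0.5481611490249634, 0.368570476770401), (0.10590221732854843, 0.08821278810501099), 0.14206571877002716)
top blue ((0.5868163704872131, -0.015094712376594543), (0.3013583719730377, 0.06831777095794678), 83.52445220947266)
scene red 71.0 (228, 196, 9, 12) [231.8 201.5]
scene yel 391.0 (360, 211, 28, 24) [373.5 222.5]
scene blue 795.5 (233, 203, 73, 24) [268.9 214. ]
scene blue 99.5 (216, 201, 11, 24) [220.4 213. ]
scene blk 71.5 (370, 214, 11, 9) [375. 218.]
scene yel ((0.5494080781936646, 0.3685300350189209), (0.08802388608455658, 0.10943162441253662), 89.1567153930664)
scene blue ((0.5987286567687988, -0.016364499926567078), (0.30407580733299255, 0.11044522374868393), 87.10468292236328)
```

View pics/crop.png

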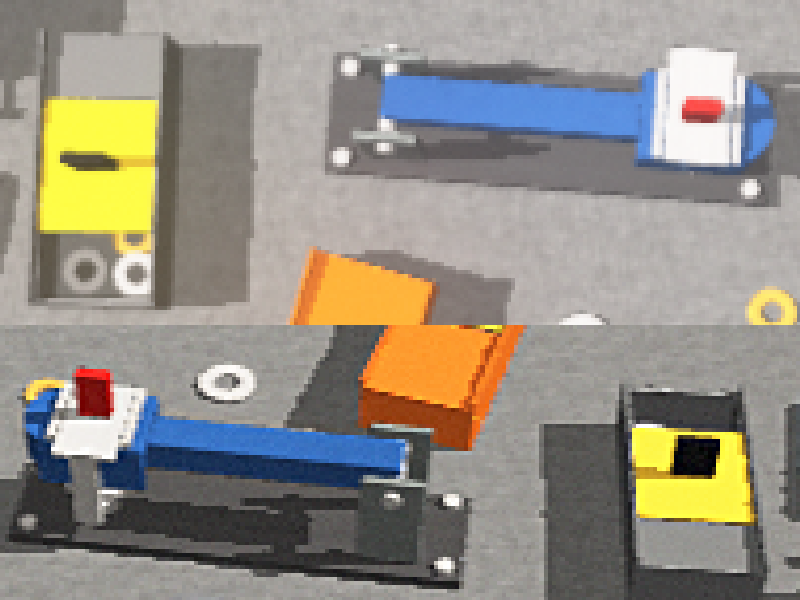

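The crop shows the latch tab in the middle of the slide plate, with the tongue running left. The grey tray is almost square to the world, and its cover is about half open. Next I'll move over the tray and turn the fingers so they close along x.

```bash
python3 -m jog '[[-0.0348,-0.0111,0,0,0,0,0.087],[-0.0348,-0.0111,0,0,0,0,0.087],[-0.0348,-0.0111,0,0,0,0,0.087],[-0.0348,-0.0111,0,0,0,0,0.087],[-0.0348,-0.0111,0,0,0,0,0.087],[-0.0348,-0.0111,0,0,0,0,0.087],[-0.0348,-0.0111,0,0,0,0,0.087],[-0.0348,-0.0111,0,0,0,0,0.087],[-0.0348,-0.0111,0,0,0,0,0.087],[-0.0348,-0.0111,0,0,0,0,0.087],[-0.0348,-0.0111,0,0,0,0,0.087],[-0.0348,-0.0111,0,0,0,0,0.087]]'
python3 -m jog '[[0,0,0,0,0,0.116,0.087],[0,0,0,0,0,0.116,0.087],[0,0,0,0,0,0.116,0.087],[0,0,0,0,0,0.116,0.087],[0,0,0,0,0,0.116,0.087],[0,0,0,0,0,0.116,0.087],[0,0,0,0,0,0.116,0.087],[0,0,0,0,0,0.116,0.087],[0,0,0,0,0,0.116,0.087],[0,0,0,0,0,0.116,0.087],[0,0,0,0,0,0.116,0.087]]'
python3 - <<'E'
from h import *
o=env.get_obs();print(o["tool_pos"],o["tool_rot"],o["qpos"])
c=env.get_calibration("wrist");I=env.read_camera("wrist");cv2.imwrite("pics/w1.png",I)
print(c["fov_y"],c["cx"],c["cy"],np.round(c["pose"],4).tolist())
E
```

```text
time_s: 1.1
tool_pos: [0.5519, 0.3702, 0.2221]
tool_rot: [-180.0, -0.0, 162.9]
force: [0.6, -0.1, 0.6]
grip_width: 0.0868
grasp_force: 0.0
time_s: 2.02
tool_pos: [0.5506, 0.3714, 0.2219]
tool_rot: [-179.9, 0.0, 89.5]
force: [-0.0, -0.5, 0.6]
grip_width: 0.0871
grasp_force: 0.0
[0.55056549 0.37140471 0.22191381] [-1.79949413e+02  3.86885008e-02  8.95036977e+01] [-51.19323431  20.577064    19.62165947  81.62686192  -6.89994374
  79.04057862 -31.90689347]
61.78393283912088 254.3255025764953 191.23638787072713 [[1.0, 0.0077, 0.005, 0.5504], [-0.0089, 0.9549, 0.2969, 0.4529], [-0.0025, -0.2969, 0.9549, 0.3842], [0.0, 0.0, 0.0, 1.0]]
```

View pics/w1.png

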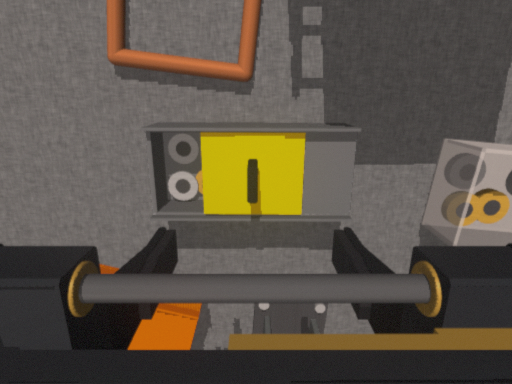

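Wrist view: the tray's rails run from (148,127) to (358,127) and from (152,216) to (352,216). The cover spans (202–304, 133–214) and the tab is at (253,180).

Run:
```python
from h import *
I=cv2.imread("pics/w1.png")
y=np.vstack(blobs(I,(24,150,60),(33,255,255),(190,125,320,225),30));p,r=longaxis("wrist",y,.054);print("cover",r)
k=blobs(I,(0,0,0),(180,255,60),(230,145,280,210),30)[0];print("tab px",cv2.boundingRect(k),cv2.minAreaRect(k))
x,yy,w,h=cv2.boundingRect(k)
for q in((x,yy),(x+w,yy),(x,yy+8+0*h),(x+w,yy+h)):print(q,plane("wrist",*q,.094))
for z,q in((.06,(148,125)),(.06,(358,125)),(.06,(152,218)),(.06,(352,218))):print(q,plane("wrist",*q,z))
```

```text
cover ((0.5465585589408875, 0.36778777837753296), (0.08745995163917542, 0.10791400074958801), 89.25146484375)Traceback (most recent call last):
  File "<stdin>", line 4, in <module>
IndexError: list index out of range
```

```bash
python3 - <<'E'
from h import *
for q in((148,125),(358,125),(152,218),(352,218)):print(q,plane("wrist",*q,.06))
E
python3 -m jog '[[-0.0036,-0.004,0.03,0,0,0,0.087],[0,0,0.03,0,0,0,0.087],[0,0,0.03,0,0,0,0.06],[0,0,0.03,0,0,0,0.05],[0,0,0.02,0,0,0,0.04],[0,0,0.018,0,0,0,0.03],[0,0,0,0,0,0,0.02],[0,0,0,0,0,0,0.0],[0,0,0,0,0,0,0.0],[0,0,0,0,0,0,0.0],[0,0,0,0,0,0,0.0]]' 15
```

```text
(148, 125) [0.44385834 0.42255556 0.06      ]
(358, 125) [0.65258505 0.41968629 0.06      ]
(152, 218) [0.43702529 0.3231727  0.06      ]
(352, 218) [0.65421171 0.32034241 0.06      ]
time_s: 2.98
tool_pos: [0.5478, 0.3686, 0.0664]
tool_rot: [179.9, -0.1, 89.9]
force: [0.6, 0.5, 0.0]
grip_width: 0.035
grasp_force: 0.0
```

```bash
python3 -m jog '[[0,0,0,0,0,0,0],[0,0,0,0,0,0,0],[0,0,0,0,0,0,0],[0,0,0,0,0,0,0],[0,0,0,0,0,0,0],[0,0,0,0,0,0,0],[0,0,0,0,0,0,0]]' 15
```

```text
time_s: 3.57
tool_pos: [0.5472, 0.3681, 0.065]
tool_rot: [180.0, -0.0, 89.8]
force: [-0.5, 0.0, 2.8]
grip_width: 0.0097
grasp_force: 15.0
```

```bash
python3 -m jog '[[0.0001,-0.01,0,0,0,0,0],[0.0001,-0.01,0,0,0,0,0],[0.0001,-0.01,0,0,0,0,0],[0.0001,-0.01,0,0,0,0,0],[0.0001,-0.008,0,0,0,0,0],[0.0001,-0.004,0,0,0,0,0],[0,0,0,0,0,0,0],[0,0,0,0,0,0,0]]' 
python3 -m jog '[[0,-0.002,0,0,0,0,0],[0,-0.002,0,0,0,0,0],[0,0,0,0,0,0,0],[0,0,0,0,0,0,0]]'
```

```text
time_s: 4.23
tool_pos: [0.4939, 0.3688, 0.0649]
tool_rot: [-179.9, -0.0, 89.9]
force: [-1.7, -0.4, 5.0]
grip_width: 0.0098
grasp_force: 15.0
time_s: 4.57
tool_pos: [0.4914, 0.3688, 0.0649]
tool_rot: [179.9, -0.0, 89.8]
force: [2.0, -0.7, 5.8]
grip_width: 0.0104
grasp_force: 15.0
```

```bash
python3 -m jog '[[0,-0.002,0,0,0,0,0],[0,-0.002,0,0,0,0,0],[0,0,0,0,0,0,0],[0,0,0,0,0,0,0]]'
python3 -m jog '[[0,-0.002,0,0,0,0,0],[0,-0.002,0,0,0,0,0],[0,0,0,0,0,0,0],[0,0,0,0,0,0,0]]'
```

```text
time_s: 4.9
tool_pos: [0.4913, 0.3688, 0.065]
tool_rot: [179.5, -0.1, 89.8]
force: [11.2, 2.5, -2.0]
grip_width: 0.0097
grasp_force: 15.0
time_s: 5.23
tool_pos: [0.4911, 0.3688, 0.065]
tool_rot: [179.1, -0.2, 89.7]
force: [20.1, 4.7, -9.3]
grip_width: 0.0097
grasp_force: 15.0
```

At the stop: 20 N with no further motion, at x = 0.491 as predicted. I'll relax, release and rise.

```bash
python3 -m jog '[[0,0.0035,0,0,0,0,0],[0,0.003,0,0,0,0,0],[0,0,0,0,0,0,0.06],[0,0,0,0,0,0,0.06],[0,0,0,0,0,0,0.06],[0,0,0,0,0,0,0.06],[0,0,0,0,0,0,0.06],[0,0,0,0,0,0,0.06]]'
python3 -m jog '[[0,0,-0.02,0,0,0,0.06],[0,0,-0.03,0,0,0,0.06],[0,0,-0.035,0,0,0,0.06],[0,0,-0.035,0,0,0,0.06],[0,0,-0.035,0,0,0,0.06],[0,0,-0.03,0,0,0,0.06],[0,0,-0.02,0,0,0,0.06],[0,0,0,0,0,0,0.06]]'
python3 - <<'E'
from h import *
I=env.read_camera("wrist");cv2.imwrite("pics/w2.png",I)
y=np.vstack(blobs(I,(24,150,60),(33,255,255),None,30));p,r=longaxis("wrist",y,.054);print("cover",r)
T=env.read_camera("top")
# latch tab: red in top & scene
S=env.read_camera("scene");cv2.imwrite("pics/t2.png",T);cv2.imwrite("pics/s2.png",S)
R=((0,150,90),(6,255,255))
for n,J,b in(("top",T,(265,140,310,175)),("scene",S,(215,190,245,215))):
    for c in blobs(J,*R,b): print(n,cv2.boundingRect(c),cv2.minAreaRect(c)[0])
mt=blobs(T,*R,(265,140,310,175))[0];ms=blobs(S,*R,(215,190,245,215))[0]
x,y,w,h=cv2.boundingRect(ms)
print("top face via top z=.166",plane("top",*cv2.minAreaRect(mt)[0],.166))
print("tri centre",tri(ray("top",*cv2.minAreaRect(mt)[0]),ray("scene",x+w/2,y+h/2-1)))
for n,J,b in(("top",T,(195,140,310,180)),):
    for c in blobs(J,(100,120,60),(125,255,255),b)[:2]:
        P=np.array([plane(n,*q[0],.105)[:2] for q in c]); print("blue",cv2.minAreaRect(P.astype(np.float32)))
        # tube centreline: column-wise mean
        px=c[:,0,:];pts=[]
        for u in range(212,266,3):
            v=px[px[:,0]==u][:,1]
            if len(v)>1: pts.append(plane(n,u,(v.min()+v.max())/2,.105)[:2])
        if len(pts)>5:
            pts=np.array(pts); f=np.polyfit(pts[:,1],pts[:,0],1); print("tube x=a*y+b",f,np.degrees(np.arctan(f[0])))
E
```

```text
time_s: 5.9
tool_pos: [0.4886, 0.3686, 0.0641]
tool_rot: [-179.9, 0.0, 89.9]
force: [-0.6, -0.5, -0.7]
grip_width: 0.0421
grasp_force: 0.0
time_s: 6.57
tool_pos: [0.4911, 0.3701, 0.2754]
tool_rot: [179.6, -0.4, 89.8]
force: [-0.1, -0.0, 1.1]
grip_width: 0.0595
grasp_force: 0.0
cover ((0.48820698261260986, 0.3673268258571625), (0.08516154438257217, 0.10723789781332016), 89.78341674804688)
top (282, 155, 10, 5) (286.5, 157.0)
scene (228, 196, 9, 12) (232.0, 201.5)
top face via top z=.166 [ 0.57521112 -0.10520018  0.166     ]
tri centre (array([ 0.57874003, -0.10590594,  0.14660023]), np.float64(0.0023372170130814053))
blue ((0.5824139714241028, 0.03135548532009125), (0.20811869204044342, 0.06534697860479355), 89.75379180908203)
tube x=a*y+b [0.08283427 0.58525587] 4.735243721463694
blue ((0.5739234089851379, -0.15469105541706085), (0.02031811699271202, 0.06276412308216095), 85.32986450195312)
```

View pics/w2.png

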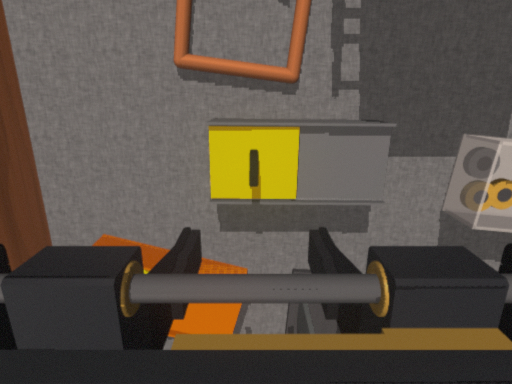

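Cover is shut: centre at x = 0.488, with the tray front at about 0.435. Next I'll go over the latch tab.

```bash
python3 -m jog '[[-0.0397,0.0073,0,0,0,0,0.06],[-0.0397,0.0073,0,0,0,0,0.06],[-0.0397,0.0073,0,0,0,0,0.06],[-0.0397,0.0073,0,0,0,0,0.06],[-0.0397,0.0073,0,0,0,0,0.06],[-0.0397,0.0073,0,0,0,0,0.06],[-0.0397,0.0073,0,0,0,0,0.06],[-0.0397,0.0073,0,0,0,0,0.06],[-0.0397,0.0073,0,0,0,0,0.06],[-0.0397,0.0073,0,0,0,0,0.06],[-0.0397,0.0073,0,0,0,0,0.06],[-0.0397,0.0073,0,0,0,0,0.06]]'
python3 -m jog '[[0,0,0,0,0,0.04,0.06],[0,0,0,0,0,0.039,0.06],[0,0,0,0,0,0,0.06],[0,0,0,0,0,0,0.06]]'
python3 - <<'E'
from h import *
o=env.get_obs();print(o["tool_pos"],o["tool_rot"],o["qpos"])
I=env.read_camera("wrist");cv2.imwrite("pics/w3.png",I)
for c in blobs(I,(0,150,60),(6,255,255),None,15)[:3]:
    print(cv2.boundingRect(c),cv2.minAreaRect(c),plane("wrist",*cv2.minAreaRect(c)[0],.166))
for c in blobs(I,(100,120,40),(125,255,255),None,100)[:3]: print("blue",cv2.boundingRect(c),longaxis("wrist",c,.105)[1])
E
```

```text
time_s: 7.72
tool_pos: [0.5745, -0.1095, 0.2677]
tool_rot: [-179.8, -0.0, 89.8]
force: [1.5, -0.2, -0.6]
grip_width: 0.06
grasp_force: 0.0
time_s: 8.05
tool_pos: [0.5748, -0.1075, 0.2679]
tool_rot: [-179.8, 0.0, 85.4]
force: [-0.1, 0.6, 0.7]
grip_width: 0.06
grasp_force: 0.0
[ 0.57480279 -0.10745164  0.26789359] [-1.79835664e+02  3.80875483e-03  8.53825378e+01] [-26.43165248  10.79190135  39.82316098  89.99192592  -6.92912848
  81.90139622   9.27237098]
(252, 166, 13, 40) ((258.0, 185.5), (39.0, 12.0), 90.0) [ 0.57682552 -0.10289372  0.166     ]
blue (223, 0, 70, 143) ((0.5838621854782104, -0.011364012956619263), (0.12723901867866516, 0.06971607357263565), 85.44168853759766)
blue (230, 212, 32, 17) ((0.5591641068458557, -0.1589108258485794), (0.017822440713644028, 0.03424053639173508), 82.43305206298828)
blue (269, 213, 17, 13) ((0.5936012268066406, -0.16024267673492432), (0.014088132418692112, 0.01721324771642685), 85.5038070678711)
```

View pics/w3.png

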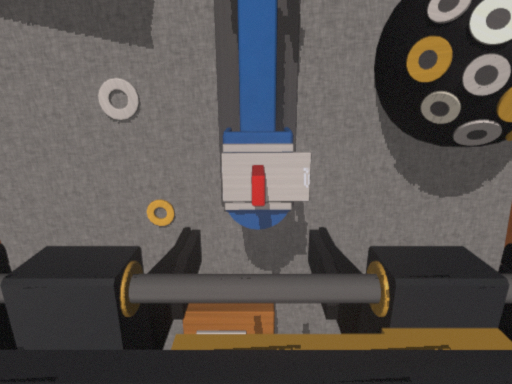

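The red tab's top face is centred at (258,192), and the tongue runs straight up the image, so the yaw is aligned. The tab lies at about (0.577, -0.107).

```bash
python3 -m jog '[[0,0.002,0.03,0,0,0,0.06],[0,0,0.03,0,0,0,0.06],[0,0,0.03,0,0,0,0.06],[0,0,0.025,0,0,0,0.05],[0,0,0.018,0,0,0,0.04],[0,0,0,0,0,0,0.03],[0,0,0,0,0,0,0.0],[0,0,0,0,0,0,0.0],[0,0,0,0,0,0,0.0],[0,0,0,0,0,0,0.0],[0,0,0,0,0,0,0.0],[0,0,0,0,0,0,0.0]]' 40
python3 -m jog '[[0,0,0,0,0,0,0],[0,0,0,0,0,0,0],[0,0,0,0,0,0,0],[0,0,0,0,0,0,0],[0,0,0,0,0,0,0]]' 40
```

```text
time_s: 9.1
tool_pos: [0.5777, -0.1081, 0.1376]
tool_rot: [180.0, -0.0, 85.3]
force: [-0.5, 1.1, 2.7]
grip_width: 0.0117
grasp_force: 40.0
time_s: 9.52
tool_pos: [0.5778, -0.1081, 0.1376]
tool_rot: [180.0, -0.0, 85.3]
force: [-1.8, 0.8, 5.5]
grip_width: 0.0121
grasp_force: 40.0
```

```bash
python3 -m jog '[[0,0.004,0,0,0,0,0],[0,0.004,0,0,0,0,0],[0,0.004,0,0,0,0,0],[0,0.004,0,0,0,0,0],[0,0.003,0,0,0,0,0],[0,0,0,0,0,0,0],[0,0,0,0,0,0,0],[0,0,0,0,0,0,0]]' 45
```

```text
time_s: 10.18
tool_pos: [0.5943, -0.1094, 0.1375]
tool_rot: [-179.7, -0.1, 85.3]
force: [-9.9, 1.3, 11.2]
grip_width: 0.0116
grasp_force: 45.0
```

```bash
python3 -m jog '[[0,0,-0.003,0,0,0,0],[0.0015,0,-0.0072,0,-0.03,0,0],[0.0015,0,-0.0072,0,-0.03,0,0],[0.0015,0,-0.0072,0,-0.03,0,0],[0,0,0,0,0,0,0],[0,0,0,0,0,0,0]]' 45
```

```text
time_s: 10.68
tool_pos: [0.5924, -0.1041, 0.1586]
tool_rot: [-179.4, 5.2, 85.4]
force: [-9.5, -0.0, -4.3]
grip_width: 0.0115
grasp_force: 45.0
```

```bash
python3 -m jog '[[0.0015,0.0005,-0.0072,0,-0.03,0,0],[0.0021,0,-0.0096,0,-0.04,0,0],[0.0021,0,-0.0096,0,-0.04,0,0],[0.0021,0,-0.0096,0,-0.04,0,0],[0.0021,0,-0.0096,0,-0.04,0,0],[0,0,0,0,0,0,0]]' 45
python3 -m jog '[[0.0021,0,-0.0096,0,-0.04,0,0],[0.0021,0,-0.0096,0,-0.04,0,0],[0.0021,0,-0.0096,0,-0.04,0,0],[0.0021,0,-0.0096,0,-0.04,0,0],[0.0015,0,-0.0072,0,-0.03,0,0],[0,0,0,0,0,0,0],[0,0,0,0,0,0,0],[0,0,0,0,0,0,0],[0,0,0,0,0,0,0]]' 45
python3 - <<'E'
from h import *
o=env.get_obs();print(o["tool_pos"],o["tool_rot"],o["qpos"])
w=env.read_camera("wrist");s=env.read_camera("scene")
cv2.imwrite("pics/end.png",np.hstack([cv2.resize(s[130:250,170:410],(400,200)),cv2.resize(w,(400,300))[50:250]]))
E
```

```text
time_s: 11.18
tool_pos: [0.5954, -0.0863, 0.2032]
tool_rot: [-179.5, 16.3, 85.5]
force: [-9.2, -1.7, -3.7]
grip_width: 0.0118
grasp_force: 45.0
time_s: 11.93
tool_pos: [0.5968, -0.0622, 0.2409]
tool_rot: [-179.4, 26.9, 85.4]
force: [-9.0, -0.3, -3.6]
grip_width: 0.0117
grasp_force: 45.0
[ 0.59677806 -0.06218907  0.24093568] [-179.38721452   26.92287323   85.38925799] [-44.38059697  18.36083886  40.22469441  90.3227691   14.83659309
  81.15342088 -12.85649709]
```

View pics/end.png

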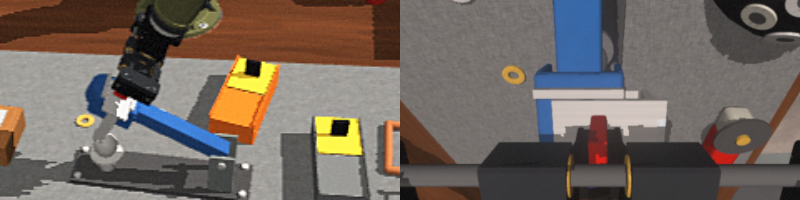

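The coupler is clear of the ball and the tongue is up about 26°, with the tab between the pads and the grey tray's cover still shut. I'll check that it stays still, then hand in.

```bash
python3 -m jog '[[0,0,0,0,0,0,0],[0,0,0,0,0,0,0],[0,0,0,0,0,0,0],[0,0,0,0,0,0,0],[0,0,0,0,0,0,0],[0,0,0,0,0,0,0],[0,0,0,0,0,0,0],[0,0,0,0,0,0,0]]' 45 && python3 -c "
from cell import env
print(env.get_obs()['tool_pos']);print(env.sign_off())"
```

```text
time_s: 12.7
tool_pos: [0.5967, -0.0622, 0.2409]
tool_rot: [-179.4, 26.9, 85.4]
force: [-9.7, -0.1, -4.3]
grip_width: 0.0115
grasp_force: 45.0
[ 0.59673563 -0.06220433  0.24088984]
the job is handed in; nothing more can be done
None
```

I slid the grey tray's cover fully shut first, then pulled the latch and raised the tongue to about 26°; it was still held there in the gripper when I handed the job in at 12.7 s.

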